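Lock an exhibit plaque into its display rail

ROBOT

A 6-joint arm with a two-finger parallel gripper is mounted at the origin on a cart in front of the work surface, level with it; the furniture and walls round the work are solid. World frame = base frame: x ahead of the robot, y to its left, z up, the work surface at z = 0. Lengths are in m, angles in degrees, forces in N, time in s.
With the tool pointing down it reaches from about 0.4 to 0.825 m from the base axis. Payload 7 kg.
Tool frame: the origin (TCP) lies at the centre of the arm's flange, where the gripper is bolted on; the fingertips stand 178 mm ahead of it and the grasp point (between the pads) lies 159 mm ahead of it (r.tips_ahead is the z of the fingertips in the tool frame, in m); z points along the fingers, y is the line along which they close (so a half turn about z gives the same grasp; the last joint's range is limited). The gripper opens to 88 mm and grips with 3 to 60 N. Pads are 19 mm wide; open, the fingers measure 130 mm over their backs; the gripper's body (78 mm by 193 mm) begins 47 mm behind the grasp point.
Start: joints at [91.622, 20.546, 0.682, 0, -70.136, -16.507], TCP at [0.173, 0.652, 0.405] pointing down, gripper open.
Joint ranges: [-176.03, 176.03], [-82.01, 121.73], [-58.28, 71.71], [-173.87, 95.51], [-174.79, -0.11], [-173.66, 173.66]. Speed limits (degrees/s): [136.94, 136.94, 172.46, 180, 180, 180].

INTERFACE

Orientations are given as [roll, pitch, yaw] about the fixed x, y, z axes, in that order (R = Rz(yaw) Ry(pitch) Rx(roll)).
In Python, from plant import r gives the robot as it stands. The module is installed in compiled form; this text tells all that it offers.
- The arm moves only by the shell command python3 -m pendant 'ROWS' [FORCE]. ROWS is JSON, a list that holds one entry, the list of rows, each a list of 7 numbers: the shift along the tool's x, y, z in m, then the turn, a rotation vector about the tool's x, y, z in degrees, then the gripper command: -1 is shut, 1 is fully open, values between are in proportion. A call has 1 to 5 rows; each row is the pose to reach, as a shift and turn from the pose commanded when the call began, along the tool's axes at that moment; what a row does not reach only later rows make up. A row lasts 1/10 s, in which the tool goes at most 50 mm and 8.59 degrees, less where a joint would pass 70% of its speed; a pose out of reach is approached as far as the arm can. A call with a gripper value outside its range is refused whole. The fingers move at their own pace and stop on an object; FORCE is the grip in N (left out, the last holds). Time passes only in rows, so rows that repeat a pose let the fingers close. It gives the time, the measured TCP pose, the force, the opening and the grip force at its end, in the units of the state.
- r.get_state(): the state, without advancing time (a new reading comes with each control period).
- r.capture(name): name is "scene" or "side" or "wrist"; returns the picture (400x640x3 uint8, red, green, blue); there is no depth.
- r.camera_params(name): a dict with "fx", "fy", "cx", "cy" (pixels), "R" (3x3) and "t" (3): a world point X has camera coordinates R X + t. Camera axes: x right, y down, z forward; pixel columns grow to the right and rows downward; lengths in m; the calibration is good to about 2 mm. A picture is of the moment at which its call begins: read the wrist's pose just before it. camera_params takes no time and is no camera call; for the wrist camera it gives the pose at the moment of the call.
- r.close_job(): hands the job in; it is judged then, once.
The state is a dict: "time_s": time; "joints": joint angles; "qd": joint speeds; "joint_torque": joint torques, N m; "tcp_pos": TCP position; "eef_rot": TCP orientation; "contact_force": force on the tool from outside, world axes, zero at the start; "moment": the same for the moment, N m; "gripper_width": finger opening in m; "gripper_force": force on a finger pad.
Only numpy, scipy, OpenCV 4.12 (cv2) and the standard library are available. Lean on these libraries where they do the work, as an engineer would, in place of code of your own. Each camera call takes 0.05 s, during which the arm holds its last target. There are 200 camera calls.

TASK

Take the aluminium plaque that has a low ear at one end out of the storage rack and stand it on edge, fully down, in the slot of the display rail with its ear towards the steel stud, and let it go. Then fit the black snap cap, brim down, onto the stud and press: push on through the click until the cap is fully home on the boss, with its brim over the ear. Finish with the gripper still on the cap, bearing down steadily at about 10 N; do not let go of it, and leave the plain plaque, the egg insulator and the wooden stamp where they are.

Things in the scene. Friction and masses are not known exactly. Their poses are not given: they have to be found in the camera images.
- eared_plaque: Aluminium plaque standing on edge in one of the two slots of the storage rack (either one). 8 mm thick (x), 110 mm long (y), 64 mm high (z up), but at its +y end the last 20 mm are a low ear only 23 mm high. Origin: centre of the 110 mm underside. Tall part: y = -55 to +35 mm. Mass about 0.11 kg. Grasp across its thickness from above at the tall part (upper 30 mm stand clear).
- ear_end (a point): Top of the outer end of the plaque's ear: (0, +55, +23) mm in the plaque's frame.
- plain_plaque: The other plaque, a plain 8 x 110 x 64 mm aluminium rectangle without ear, in the other slot of the storage rack. Origin: centre of its underside. It stays where it is (within 15 mm).
- storage_rack: Fixed wooden block 110 (x) x 140 (y) x 26 mm high with two slots along its y, at x = -30 and +30 mm, each 11 mm wide, 114 mm long and 14 mm deep (floor 12 mm above the table). Origin: centre of its underside. Note: beyond x = 0.7 m in the middle and right stands a tall radio set with a loudspeaker on top; keep elbow and wrist back when crossing.
- display_rail: Fixed dark wooden bar 52 (x) x 190 (y) x 26 mm high. Origin: centre of its underside. In its top a slot along y, 10 mm wide, 114 mm long, 18 mm deep, its top 5 mm flared to 16 mm width, centre at y = -6 mm; at y = +68 mm a round steel boss (28 mm diameter, 8 mm high) that carries the snap stud.
- slot_floor (a point): Centre of the floor of the display rail's slot, 8 mm above the table; axes as the rail. A seated plaque has its origin here, its +y along the rail's +y.
- stud_seat (a point): Centre of the boss's top face, 34 mm above the table: a seated cap has its origin here. From it rises the steel stud, 16 mm in diameter, 24 mm tall, its upper 6 mm tapered to 10 mm. Four sprung balls stand 3 mm out of its sides, 10 mm above this face.
- ball0 (a joint): One of the stud's four sprung balls: 0 m out, up to 0.004 m pressed in. The cap's lip meets them 14 mm above its seat; the push needed rises to about 8 to 14 N near 13 mm and falls away by 10 mm; from 5 mm to 1 mm above the seat the balls spring out over the lip (the click) and pull the cap down; then it is pushed on until it stops hard on the boss.
- snap_cap: Black plastic cap standing on its brim on the table. Twelve-sided, axis = z. Brim 48 mm across, 5 mm thick; above it the gripping body 32 mm across, up to 36 mm in height; closed top. Underneath a bore of 18 mm through the brim, wider above it (25 mm across, up to 28 mm height). Origin: centre of the underside of the brim. Mass about 0.05 kg. Any yaw fits the stud.
- egg_insulator: White ceramic egg insulator, 32 mm across, 41 mm tall, standing behind the display rail. Origin: centre of its underside. Leave it alone (within 20 mm).
- stamp: Wooden date stamp, 22 x 50 x 55 mm, standing behind the cap. Origin: centre of its underside. Leave it alone (within 20 mm).
Things that resemble listed ones, but are neither listed nor needed, are in the scene too. What is shaped like the eared_plaque but pink is not meant.

How it is judged (in metres and radians):
On the way, in this order (a step that is already met when the one before it is completed fails the run):
1. the eared plaque stands on edge in the rail's slot, ear towards the stud, released (x of eared_plaque in the frame of slot_floor between -0.004 and 0.004 m and y of eared_plaque in the frame of slot_floor between -0.005 and 0.005 m and z of eared_plaque in the frame of slot_floor below 0.003 m and angle between eared_plaque's own z axis and vertical below 0.2 rad and angle between the y axis of eared_plaque and the y axis of display_rail, either way round below 0.1 rad and horizontal distance between ear_end and stud_seat below 0.024 m and contact force between the fingers and eared_plaque below 0.1 N), for 0.2 s.
2. the cap has clicked over the stud and is fully home on the boss (z of snap_cap in the frame of stud_seat between -0.003 and 0.0022 m and horizontal distance between snap_cap and stud_seat below 0.003 m and angle between snap_cap's own z axis and vertical below 0.1 rad), for 0.2 s.
At the end, for the whole second after the job is handed in: Eared plaque on the slot floor (4 mm across, 5 mm along, 3 mm up, tilt under 0.2 rad, ear end within 24 mm of the stud axis), free of the fingers; cap home on the boss (2.2 mm up, 3 mm sideways, 0.1 rad), fingers still on it, pressing it onto the rail with 4 to 25 N (all of step 1 and all of step 2 and contact force between snap_cap and display_rail between 4 and 25 N and contact force between the fingers and snap_cap above 3 N); the arm keeps its last pose, push and grip.
It fails at once if the plain plaque was disturbed (more than 15 mm) (distance of plain_plaque from where it was at the start of the episode above 0.015 m).
It fails at once if the egg insulator was pushed (more than 20 mm) (distance of egg_insulator from where it was at the start of the episode above 0.02 m).
It fails at once if the stamp was pushed (more than 20 mm) (distance of stamp from where it was at the start of the episode above 0.02 m).
It also fails if it takes over 59 s, if anything falls off the work surface, if the arm or the gripper's body presses on something with over 40 N, if the wrist force passes 120 N, or if a joint passes its speed limit or range.

## Working session

There is one attempt and no reset: what is moved stays moved. The work goes in short steps, Python scripts to look and compute and a shell command to move; the robot and the scene stay as the last step left them, time stands still between calls to the robot, and variables do not carry over. Pictures are saved under pics/ and viewed, at most 14 in all, crops included, and the job is handed in when it is done.

```bash
mkdir -p pics; ls
python3 - <<'E'
from plant import r
import cv2,numpy as np
print(r.get_state())
for n in("scene","side"):
    im=r.capture(n); cv2.imwrite(f"pics/{n}0.png",im[...,::-1])
    p=r.camera_params(n); print(n,p)
E
```

```text
pics
{'time_s': 0.0, 'joints': array([ 9.16220379e+01,  2.05891844e+01,  6.32945645e-01, -1.93361653e-02,
       -7.01352158e+01, -1.65072225e+01]), 'qd': array([-0.00790939,  0.03832198, -0.00228212,  0.05972058, -0.01828167,
        0.00758887]), 'joint_torque': array([-2.41434309e-04, -5.82713091e+01,  2.93050611e+01,  6.99747384e+00,
        6.82278143e-03, -1.51419463e-04]), 'tcp_pos': array([0.17334612, 0.65215095, 0.40374403]), 'eef_rot': array([ 1.79907150e+02, -8.55985344e-03, -1.48917626e+01]), 'contact_force': array([-0.28190328,  0.14478785,  0.06126216]), 'moment': array([ 0.00842688, -0.02348815, -0.00555069]), 'gripper_force': 0.0, 'gripper_width': 0.08753400472289763}
scene {'fx': 408.67526401156647, 'fy': 408.67526401156647, 'cx': 317.6604553873587, 'cy': 197.39566986536224, 'R': array([[ 0.4737293 , -0.88053859,  0.01524267],
       [-0.64967865, -0.36110704, -0.66896888],
       [ 0.59455715,  0.30700732, -0.7431341 ]]), 't': array([-0.16304473,  0.4356962 ,  0.93772671])}
side {'fx': 418.58058956573217, 'fy': 418.58058956573217, 'cx': 331.06273701328814, 'cy': 196.3110444252051, 'R': array([[ 0.99914588, -0.04040793, -0.00864292],
       [-0.03224413, -0.63159784, -0.77462538],
       [ 0.02584216,  0.77424245, -0.6323613 ]]), 't': array([-0.52927448,  0.13032171,  1.16291949])}
```

View pics/scene0.png

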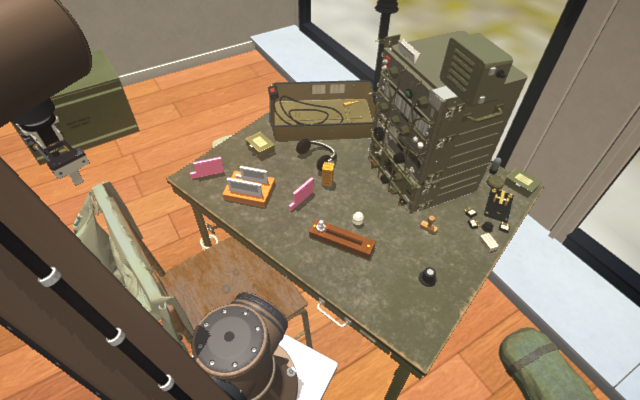

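View pics/side0.png

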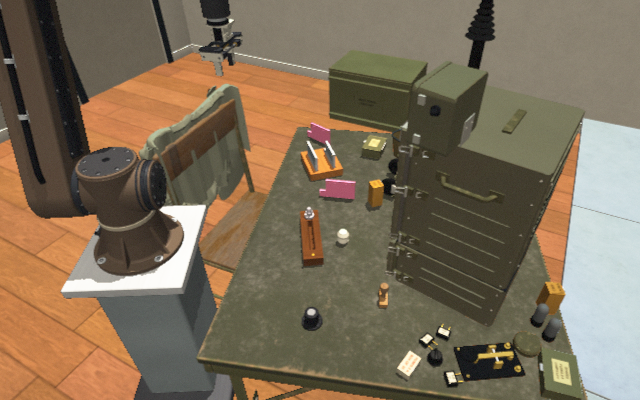

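The scene view has the rack at (250,186) with two grey plaques, the rail at (342,237) with its stud at (321,226), the cap at (428,277), the egg at (358,218) and the stamp at (428,225). In the side view the rack is at (322,162), the rail at (311,237) with its stud at (309,213), and the cap at (311,318).

Candidates for the eared plaque are the grey ones at scene (246,188) and (254,177), plus two pink decoys at (207,167) and (302,193), which are ruled out by colour. I'll check with a close crop.

```bash
cat > h.py <<'E'
import numpy as np,cv2
from plant import r
def proj(n,X,p=None):
    p=p or r.camera_params(n); c=p["R"]@np.array(X,float)+p["t"]; return np.array([p["fx"]*c[0]/c[2]+p["cx"],p["fy"]*c[1]/c[2]+p["cy"]])
def ray(n,u,p=None):
    p=p or r.camera_params(n); d=p["R"].T@np.array([(u[0]-p["cx"])/p["fx"],(u[1]-p["cy"])/p["fy"],1]); return -p["R"].T@p["t"],d
def plane(n,u,z,p=None):
    o,d=ray(n,u,p); return o+d*(z-o[2])/d[2]
def tri(us,ps):
    A=np.zeros((3,3));b=np.zeros(3)
    for (n,u),p in zip(us,ps):
        o,d=ray(n,u,p); d=d/np.linalg.norm(d); M=np.eye(3)-np.outer(d,d); A+=M;b+=M@o
    return np.linalg.solve(A,b)
def tip(s=None):
    from scipy.spatial.transform import Rotation as Ro
    s=s or r.get_state(); return s["tcp_pos"]+Ro.from_euler("xyz",s["eef_rot"],degrees=True).apply([0,0,.178])
E
python3 - <<'E'
from h import *
a=cv2.imread("pics/scene0.png");b=cv2.imread("pics/side0.png")
c=lambda im,x,y,w,h:cv2.resize(im[y:y+h,x:x+w],(400,300),interpolation=cv2.INTER_CUBIC)
cv2.imwrite("pics/crop0.png",np.vstack([np.hstack([c(a,210,155,80,60),c(b,290,130,80,60)]),np.hstack([c(a,300,205,80,60),c(b,272,200,100,75)])]))
for n,l in(("scene",[(321,226,.058),(342,237,.026),(428,283,0),(250,190,.026),(428,230,0),(358,223,0)]),("side",[(309,211,.058),(311,240,.026),(311,323,0),(322,165,.026),(383,303,0),(343,241,0)])):
    for u in l: print(n,plane(n,u[:2],u[2]).round(3))
E
```

```text
scene [0.456 0.05  0.058]
scene [ 0.472 -0.012  0.026]
scene [ 0.464 -0.281  0.   ]
scene [0.497 0.33  0.026]
scene [ 0.641 -0.224  0.   ]
scene [ 0.562 -0.024  0.   ]
side [0.47  0.046 0.058]
side [ 0.474 -0.037  0.026]
side [ 0.472 -0.278  0.   ]
side [0.512 0.314 0.026]
side [ 0.645 -0.231  0.   ]
side [ 0.562 -0.019  0.   ]
```

View pics/crop0.png

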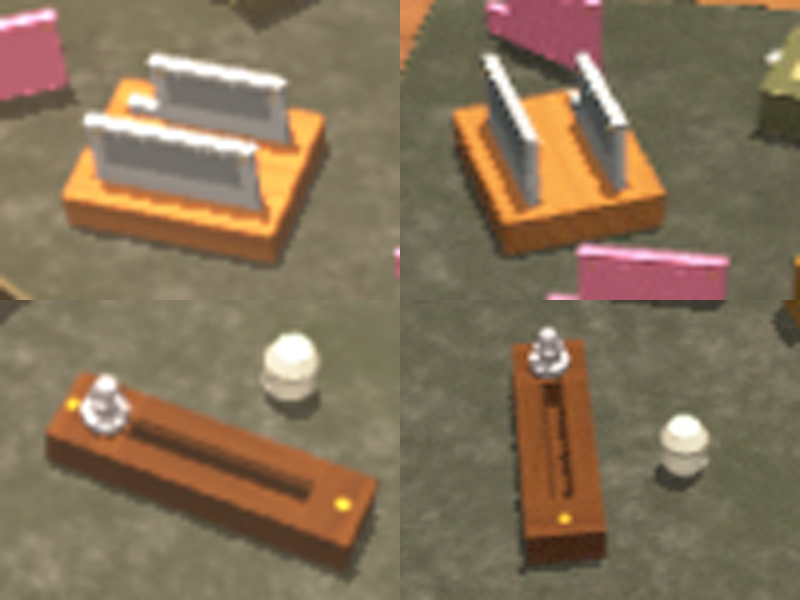

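The upper crops show that the far plaque (larger x) is the eared one: its low ear shows at its left end, crop (143,103), or scene (239,176), which is +y. The near plaque is plain. The lower crops show the rail's stud at its +y end, so no half turn is needed.

Run:
```python
from h import *
P={n:r.camera_params(n) for n in("scene","side","wrist")}
T=lambda a,b:tri([("scene",a),("side",b)],[P["scene"],P["side"]]).round(4)
L=T((240.4,167.4),(325.6,141.6));R=T((267,171.6),(334.4,155));print(L,R,np.linalg.norm(L-R))
for n,a,b in(("scene",(240.4,167.4),(267,171.6)),("side",(325.6,141.6),(334.4,155))):
    l=plane(n,a,.076);q=plane(n,b,.076);print(n,l,q,np.linalg.norm(l-q),np.degrees(np.arctan2(*(l-q)[1::-1])))
print("stud",T((321,221),(308.75,208.25)))
s=plane("scene",(314.4,225.8),.027);e=plane("scene",(368.4,245.8),.027);print(s,e,np.degrees(np.arctan2(*(s-e)[1::-1])),plane("side",(313,254.75),.027))
print("captop",T((431,269),(312,309)))
p=P["wrist"];print(p["fx"],p["fy"],p["cx"],p["cy"])
from scipy.spatial.transform import Rotation as Ro
s=r.get_state();Rt=Ro.from_euler("xyz",s["eef_rot"],degrees=True).as_matrix()
print("cam pos in tool",Rt.T@(-p["R"].T@p["t"]-s["tcp_pos"]),"\ncam axes in tool (rows)\n",p["R"]@Rt);print(Rt)
```

```text
[0.5275 0.3815 0.0761] [0.5533 0.297  0.0763] 0.08835117429893054
scene [0.52825127 0.38217574 0.076     ] [0.55362339 0.29724918 0.076     ] 0.0886355753071462 106.63370699510077
side [0.52719237 0.38075267 0.076     ] [0.55325445 0.29729004 0.076     ] 0.08743707036954017 107.34151780812384
stud [0.4701 0.0575 0.0594]
[0.46864518 0.07849085 0.027     ] [ 0.47989253 -0.0921478   0.027     ] 93.77109700971833 [ 0.47929585 -0.09159349  0.027     ]
captop [ 0.4766 -0.2746  0.0484]
298.46554524856873 298.46554524856873 318.58292405234323 200.37402464404093
cam pos in tool [ 0.07368775 -0.00028378  0.02066033] 
cam axes in tool (rows)
 [[-7.42137188e-04  9.99999632e-01 -4.29982106e-04]
 [-9.61877007e-01 -8.31436998e-04 -2.73481137e-01]
 [-2.73481394e-01  2.10629379e-04  9.61877270e-01]]
[[ 9.66412272e-01 -2.56996661e-01 -1.93148144e-04]
 [-2.56996663e-01 -9.66411178e-01 -1.46606101e-03]
 [ 1.90112258e-04  1.46645778e-03 -9.99998907e-01]]
```

Both views agree: plaque top at 76 mm, tall part about 89 mm long, stud top at 58 mm. Next I'll go above the plaque and look from close by.

```bash
cat >> h.py <<'E'
from scipy.spatial.transform import Rotation as Ro
def go(x,y,z,yaw):
    "shift and turn in tool axes to bring the TCP to x,y,z, tool down at yaw"
    s=r.get_state();A=Ro.from_euler("xyz",s["eef_rot"],degrees=True);B=Ro.from_euler("xyz",[180,0,yaw],degrees=True)
    print("t",s["time_s"],"shift",(A.inv().apply(np.array([x,y,z])-s["tcp_pos"])).round(4),"turn",np.degrees((A.inv()*B).as_rotvec()).round(2))
E
python3 -c "
from h import *
go(.5404,.339,.36,-73)"
```

```text
t 0.1 shift [0.4352 0.2083 0.0442] turn [ 7.000e-02 -5.000e-02  5.811e+01]
```

```bash
python3 -m pendant '[[[0.045,0.021,0.004,0,0,6,-0.3],[0.09,0.042,0.008,0,0,12,-0.3],[0.135,0.063,0.012,0,0,18,-0.3],[0.18,0.084,0.016,0,0,24,-0.3],[0.22,0.104,0.022,0,0,30,-0.3]]]' 20; python3 -c "
from h import *
go(.5404,.339,.36,-73)"
```

```text
time_s: 0.6
tcp_pos: [0.3607, 0.4937, 0.3825]
eef_rot: [180.0, -0.0, -45.1]
contact_force: [-0.4, 0.3, -0.2]
gripper_width: 0.053
gripper_force: 0.0
t 0.6 shift [ 0.2364 -0.0183  0.0225] turn [ 0.   -0.   27.86]
```

```bash
python3 -m pendant '[[[0.047,-0.004,0.004,0,0,6,-0.3],[0.094,-0.007,0.009,0,0,12,-0.3],[0.141,-0.011,0.013,0,0,18,-0.3],[0.188,-0.015,0.018,0,0,24,-0.3],[0.234,-0.018,0.022,0,0,28,-0.3]]]'; python3 -m pendant '[[[0,0,0,0,0,0,-0.3],[0,0,0,0,0,0,-0.3],[0,0,0,0,0,0,-0.3]]]'; python3 -c "
from h import *
p=r.camera_params('wrist');im=r.capture('wrist');cv2.imwrite('pics/w1.png',im[...,::-1]);np.save('w1.npy',[p[k] for k in('fx','fy','cx','cy')]+list(p['R'].ravel())+list(p['t']))
print([proj('wrist',X,p).round() for X in((.5275,.3815,.076),(.5533,.297,.076))])
go(.5404,.339,.36,-73)"
```

```text
time_s: 1.1
tcp_pos: [0.539, 0.3414, 0.3601]
eef_rot: [180.0, -0.0, -73.1]
contact_force: [0.7, 0.8, 1.1]
gripper_width: 0.0308
gripper_force: 0.0
time_s: 1.4
tcp_pos: [0.5375, 0.3432, 0.3605]
eef_rot: [180.0, -0.0, -72.8]
contact_force: [-0.1, 0.3, 0.3]
gripper_width: 0.0307
gripper_force: 0.0
[array([317., 239.]), array([317., 145.])]
t 1.45 shift [ 0.0053 -0.0017  0.0007] turn [0.   0.01 0.19]
```

View pics/w1.png

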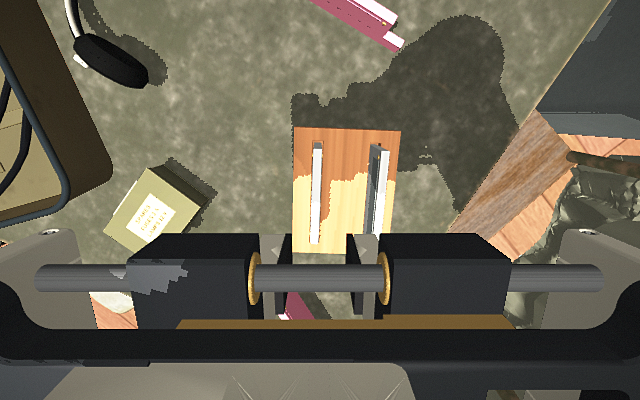

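The wrist view shows the eared plaque's top as the white strip from (317,143) to (316,242), within a few pixels of the predicted (317,145) to (317,239). The plain plaque is at (378,190). I'll measure the strip and descend.

Run:
```python
from h import *
v=np.load('w1.npy');p=dict(fx=v[0],fy=v[1],cx=v[2],cy=v[3],R=v[4:13].reshape(3,3),t=v[13:])
im=cv2.imread('pics/w1.png');hsv=cv2.cvtColor(im,cv2.COLOR_BGR2HSV)
m=(hsv[...,1]<50)&(hsv[...,2]>120);m[:,:300]=0;m[:,335:]=0;m[:135]=0;m[246:]=0
for y in(145,155,170,190,210,225,235,241):
    c=np.where(m[y])[0]; print(y,c.min() if len(c) else None,c.max() if len(c) else None,plane('wrist',(c.mean(),y),.076,p).round(4) if len(c) else '')
go(.5404,.339,.229,-73)
```

```text
145 315 320 [0.5527 0.2968 0.076 ]
155 313 321 [0.5506 0.3053 0.076 ]
170 312 321 [0.5471 0.3182 0.076 ]
190 312 320 [0.5422 0.3359 0.076 ]
210 311 319 [0.5375 0.3544 0.076 ]
225 311 319 [0.5332 0.3686 0.076 ]
235 310 318 [0.5312 0.3786 0.076 ]
241 310 318 [0.5294 0.3845 0.076 ]
t 1.45 shift [ 0.0054 -0.0017  0.1317] turn [0.   0.01 0.19]
```

```bash
python3 -m pendant '[[[0.0057,-0.0027,0.03,0,0,1.2,-0.3],[0.0057,-0.0027,0.06,0,0,1.2,-0.3],[0.0057,-0.0027,0.09,0,0,1.2,-0.3],[0.0057,-0.0027,0.12,0,0,1.2,-0.3],[0.0057,-0.0027,0.14,0,0,1.2,-0.3]]]'; python3 -m pendant '[[[0,0,0,0,0,0,-0.3],[0,0,0,0,0,0,-0.3],[0,0,0,0,0,0,-1],[0,0,0,0,0,0,-1],[0,0,0,0,0,0,-1]]]' 25; python3 -m pendant '[[[0,0,0,0,0,0,-1],[0,0,0,0,0,0,-1],[0,0,0,0,0,0,-1]]]'
```

```text
time_s: 1.95
tcp_pos: [0.5406, 0.3392, 0.2188]
eef_rot: [179.9, -0.0, -74.0]
contact_force: [0.1, 0.0, -0.1]
gripper_width: 0.0308
gripper_force: 0.0
time_s: 2.45
tcp_pos: [0.5422, 0.3386, 0.2219]
eef_rot: [-179.9, 0.1, -74.1]
contact_force: [0.5, 0.0, 0.1]
gripper_width: 0.0121
gripper_force: 0.0
time_s: 2.75
tcp_pos: [0.5423, 0.3385, 0.2216]
eef_rot: [-179.9, 0.0, -74.1]
contact_force: [-1.5, 0.7, 6.1]
gripper_width: 0.0078
gripper_force: 25.0
```

```bash
python3 -m pendant '[[[0,0,-0.02,0,0,0,-1],[0,0,-0.05,0,0,0,-1],[0,0,-0.09,0,0,0,-1],[0,0,-0.12,0,0,0,-1],[0,0,-0.14,0,0,0,-1]]]'; python3 -c "
from h import *
im=r.capture('side');cv2.imwrite('pics/s1.png',im[...,::-1])
go(.53,-.02,.36,-86.2)"
```

```text
time_s: 3.25
tcp_pos: [0.5423, 0.3382, 0.3633]
eef_rot: [-179.9, 0.1, -74.1]
contact_force: [-0.3, 0.7, -1.2]
gripper_width: 0.0079
gripper_force: 25.0
t 3.3 shift [0.3413 0.1108 0.0048] turn [-0.32  0.17 12.14]
```

```bash
python3 -m pendant '[[[0.042,0.014,0,0,0,2,-1],[0.085,0.028,0,0,0,4,-1],[0.128,0.042,0,0,0,6,-1],[0.171,0.056,0,0,0,8,-1],[0.214,0.07,0,0,0,9,-1]]]'; python3 -m pendant '[[[0.042,0.014,0,0,0,1,-1],[0.08,0.027,0,0,0,2,-1],[0.11,0.035,0,0,0,3,-1],[0.121,0.037,0.003,0,0,3.1,-1],[0.121,0.037,0.003,0,0,3.1,-1]]]';python3 -m pendant '[[[0,0,0,0,0,0,-1],[0,0,0,0,0,0,-1],[0,0,0,0,0,0,-1]]]'; python3 -c "
from h import *
p=r.camera_params('wrist');im=r.capture('wrist');cv2.imwrite('pics/w2.png',im[...,::-1]);np.save('w2.npy',[p[k] for k in('fx','fy','cx','cy')]+list(p['R'].ravel())+list(p['t']))
im=r.capture('side');cv2.imwrite('pics/s2.png',im[...,::-1])
im=r.capture('scene');cv2.imwrite('pics/c2.png',im[...,::-1])
print(proj('wrist',(.470,.0575,.058),p),proj('side',tip()),proj('scene',tip()))"
```

```text
time_s: 3.8
tcp_pos: [0.5328, 0.1114, 0.3604]
eef_rot: [180.0, -0.0, -83.2]
contact_force: [1.4, 0.3, -0.7]
gripper_width: 0.0076
gripper_force: 25.0
time_s: 4.3
tcp_pos: [0.5108, -0.0127, 0.3571]
eef_rot: [180.0, 0.0, -86.3]
contact_force: [0.7, 1.0, -0.5]
gripper_width: 0.0077
gripper_force: 25.0
time_s: 4.6
tcp_pos: [0.5115, -0.0104, 0.3576]
eef_rot: [180.0, 0.0, -86.1]
contact_force: [-0.5, 0.0, -1.1]
gripper_width: 0.0079
gripper_force: 25.0
[354.40718381 260.82537578] [323.34280036 188.9468878 ] [351.44530199 192.64931035]
```

View pics/w2.png

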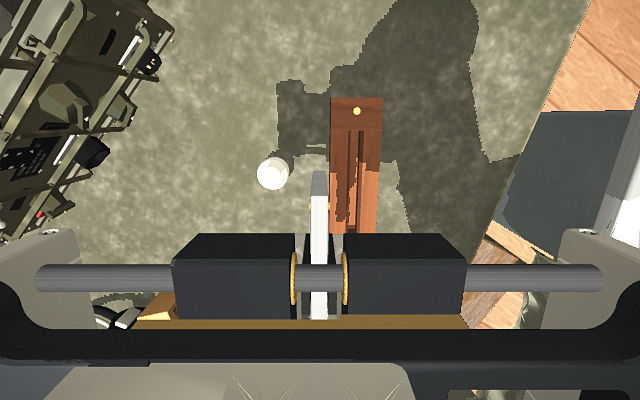

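The wrist view shows the rail with its pin at (357,111), its end edge at row 97 from column 331 to 383, and the slot's near end at about (355,131). The held plaque's tail end face has its top at about (319,197), and the egg is at (272,173). I'll measure these features numerically.

Run:
```python
from h import *
def ld(f):
    v=np.load(f);return dict(fx=v[0],fy=v[1],cx=v[2],cy=v[3],R=v[4:13].reshape(3,3),t=v[13:])
p=ld('w2.npy');im=cv2.imread('pics/w2.png');hsv=cv2.cvtColor(im,cv2.COLOR_BGR2HSV)
m=((hsv[...,1]>90)&((hsv[...,0]<14)|(hsv[...,0]>172)));m[:,:325]=0;m[:,395:]=0
for y in(105,120,150,180,210,225):
    c=np.where(m[y])[0]; L,R=plane('wrist',(c.min(),y),.026,p),plane('wrist',(c.max()+1,y),.026,p); print(y,c.min(),c.max(),L[:2].round(4),R[:2].round(4),((L+R)/2)[:2].round(4), im[y,330:384:3].sum(1) )
c=np.where(m[90:240,365])[0]+90;print('edge',c.min(),plane('wrist',(357,c.min()),.026,p))
y=hsv[100:120,345:370];q=np.argwhere((y[...,0]>18)&(y[...,0]<35)&(y[...,1]>80)&(y[...,2]>150)).mean(0)+[100,345];print('pin',q,plane('wrist',q[::-1],.027,p))
print('slotend col',[(r_,im[r_,350:362].sum(1).min()) for r_ in range(120,142,2)])
print('plaque col',[(r_,im[r_,312:328:3].sum(1).tolist()) for r_ in range(164,206,3)])
print(plane('wrist',(319,196),.3576-.1456,p),tip())
print("exp edge y",(.4745+.0063,-.0103-.0948))
cv2.imwrite('pics/z2.png',cv2.resize(im[90:240,260:410],(600,600),interpolation=cv2.INTER_NEAREST))
```

```text
105 331 382 [ 0.5049 -0.0946] [ 0.4534 -0.0981] [ 0.4792 -0.0964] [ 80 238 238 245 247 243 246 249 248 250 265 265 261 265 269 267 266 268]
120 330 381 [ 0.5048 -0.0802] [ 0.4526 -0.0837] [ 0.4787 -0.082 ] [105 247 259 256 267 257 263 264 257 260 253 257 245 257 244 247 248 248]
150 330 380 [ 0.5025 -0.0504] [ 0.4499 -0.0539] [ 0.4762 -0.0521] [223 258 241 261 260 247 177 261 257 281 156 247 259 250 249 255 251 239]
180 329 378 [ 0.5011 -0.0188] [ 0.4481 -0.0223] [ 0.4746 -0.0206] [511 417 486 244 247 259 156 250 242 127 277 447 411 437 451 436 382 406]
210 329 376 [0.4985 0.0146] [0.4462 0.011 ] [0.4724 0.0128] [434 432 232 236 251 237 222 435 461 230 354 407 435 423 439 457 426 430]
225 329 375 [0.4972 0.032 ] [0.4452 0.0285] [0.4712 0.0302] [427 437 449 446 458 347 218 197 230 292 430 425 436 423 445 449 413 404]
edge 97 [ 0.47993714 -0.10383933  0.026     ]
pin [110.56756757 356.37837838] [ 0.47936534 -0.09102549  0.027     ]
slotend col [(120, np.uint64(246)), (122, np.uint64(251)), (124, np.uint64(243)), (126, np.uint64(233)), (128, np.uint64(248)), (130, np.uint64(226)), (132, np.uint64(93)), (134, np.uint64(85)), (136, np.uint64(89)), (138, np.uint64(92)), (140, np.uint64(85))]
plaque col [(164, [495, 483, 522, 491, 465, 470]), (167, [525, 533, 531, 485, 480, 445]), (170, [547, 449, 470, 492, 491, 535]), (173, [443, 408, 417, 408, 400, 491]), (176, [413, 403, 408, 408, 405, 446]), (179, [393, 420, 396, 402, 391, 467]), (182, [382, 408, 430, 413, 411, 451]), (185, [375, 399, 404, 405, 406, 453]), (188, [387, 407, 418, 420, 415, 403]), (191, [399, 413, 403, 405, 409, 413]), (194, [403, 386, 383, 390, 391, 391]), (197, [743, 729, 734, 734, 738, 739]), (200, [751, 738, 741, 741, 741, 733]), (203, [751, 739, 741, 742, 740, 707])]
[ 0.51393968 -0.05041661  0.212     ] [ 0.51138763 -0.01067511  0.1796007 ]
exp edge y (0.4808, -0.1051)
```

View pics/z2.png

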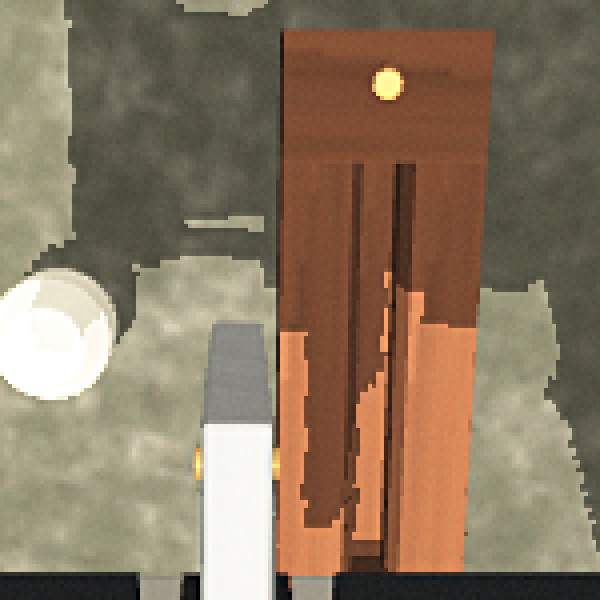

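The crop shows the held plaque's tail end face from (319,171) at the bottom to (319,196) at the top, and the slot mouth starting at row 131. I'll cross-check the grip offset along the plaque using both edges and the fixed cameras.

Run:
```python
from h import *
v=np.load('w2.npy');p=dict(fx=v[0],fy=v[1],cx=v[2],cy=v[3],R=v[4:13].reshape(3,3),t=v[13:])
for zt in(.206,.212,.218): print(zt,plane('wrist',(319,196),zt,p)[:2],plane('wrist',(318.5,171),zt-.064,p)[:2])
# predicted corners for grasp offset g: tail top/bottom, tall front top, ear top
g=np.array([.5115,-.0104]);u=np.array([-.068,.998])
for off in(-.010,-.015):
  for n in('side','scene'):
    print(off,n,[proj(n,[*(g+u*(yy-off)),z]).round(1).tolist() for yy,z in((-.055,.212),(-.055,.148),(.035,.212),(.055,.171),(.055,.148))])
a=cv2.imread('pics/s2.png');b=cv2.imread('pics/c2.png')
c=lambda im,x,y:cv2.resize(im[y:y+60,x:x+40],(400,600),interpolation=cv2.INTER_NEAREST)
cv2.imwrite('pics/z3.png',np.hstack([c(a,303,165),c(b,335,175)]))
```

```text
0.206 [ 0.51382859 -0.04880638] [ 0.51412624 -0.04866693]
0.212 [ 0.51393968 -0.05041661] [ 0.51419169 -0.04975273]
0.218 [ 0.51405077 -0.05202685] [ 0.51425714 -0.05083853]
-0.01 side [[324.9, 189.8], [325.3, 210.0], [321.5, 168.1], [321.1, 176.4], [321.3, 183.3]]
-0.01 scene [[368.4, 189.6], [365.8, 205.6], [336.6, 179.1], [329.2, 187.3], [328.9, 193.0]]
-0.015 side [[324.7, 188.5], [325.2, 208.7], [321.3, 167.0], [321.0, 175.3], [321.2, 182.1]]
-0.015 scene [[366.6, 189.0], [364.1, 205.0], [334.9, 178.5], [327.5, 186.8], [327.2, 192.4]]
```

View pics/z3.png

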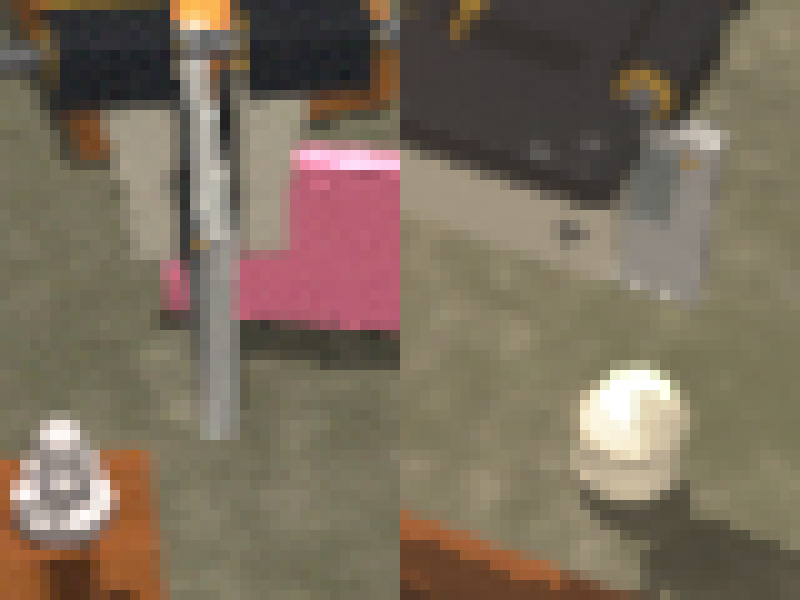

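```bash
python3 -c "
from h import *
go(.4752,-.0297,.252,-86.4)"
```

```text
t 4.75 shift [0.0165 0.0374 0.1056] turn [ 0.   -0.    0.27]
```

```bash
python3 -m pendant '[[[0.008,0.018,0.01,0,0,0.2,-1],[0.0165,0.0374,0.03,0,0,0.3,-1],[0.0165,0.0374,0.06,0,0,0.3,-1],[0.0165,0.0374,0.09,0,0,0.3,-1],[0.0165,0.0374,0.105,0,0,0.3,-1]]]'; python3 -m pendant '[[[0,0,0,0,0,0,-1],[0,0,0,0,0,0,-1],[0,0,0,0,0,0,-1]]]'
python3 - <<'E'
from h import *
p=r.camera_params('wrist');im=r.capture('wrist');cv2.imwrite('pics/w3.png',im[...,::-1]);np.save('w3.npy',[p[k] for k in('fx','fy','cx','cy')]+list(p['R'].ravel())+list(p['t']))
z=r.get_state()['tcp_pos'];print(z)
for X in((.4776,-.0697,z[2]-.1456),(.4776,-.0697,z[2]-.2096),(.4777,-.0717,.026)): print(proj('wrist',X,p).round(1))
cv2.imwrite('pics/z4.png',cv2.resize(im[20:240,260:380,::-1],(327,600),interpolation=cv2.INTER_NEAREST))
E
```

```text
time_s: 5.25
tcp_pos: [0.4742, -0.0303, 0.2507]
eef_rot: [179.9, -0.0, -86.5]
contact_force: [-0.0, -0.0, -1.0]
gripper_width: 0.0079
gripper_force: 25.0
time_s: 5.55
tcp_pos: [0.4757, -0.03, 0.2538]
eef_rot: [-179.9, 0.0, -86.5]
contact_force: [0.0, 0.8, -0.9]
gripper_width: 0.0077
gripper_force: 25.0
[ 0.47561875 -0.02997763  0.25378747]
[320.2 196.6]
[320.  170.4]
[320.  162.9]
```

View pics/z4.png

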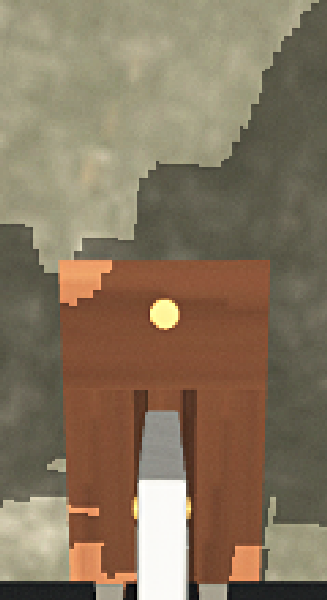

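The crop shows the plaque's tail base at row 170 and the slot end at row 163, both as predicted. Laterally the plaque is centred within about 0.5 mm, so I'll lower it.

```bash
python3 -m pendant '[[[0,0,0.008,0,0,0,-1],[0,0,0.016,0,0,0,-1],[0,0,0.022,0,0,0,-1],[0,0,0.028,0,0,0,-1],[0,0,0.033,0,0,0,-1]]]' 15; python3 -m pendant '[[[0,0,0.0015,0,0,0,-1],[0,0,0.003,0,0,0,-1],[0,0,0.003,0,0,0,-1],[0,0,0.003,0,0,0,-1]]]'
```

```text
time_s: 6.1
tcp_pos: [0.4749, -0.0303, 0.2189]
eef_rot: [180.0, -0.0, -86.5]
contact_force: [0.5, 0.6, -0.6]
gripper_width: 0.0081
gripper_force: 15.0
time_s: 6.5
tcp_pos: [0.4748, -0.0304, 0.2174]
eef_rot: [180.0, -0.0, -86.5]
contact_force: [-5.0, 0.2, 11.2]
gripper_width: 0.0076
gripper_force: 15.0
```

Contact came at the expected floor height. I'll release with a partial opening, rise and check.

```bash
python3 -m pendant '[[[0,0,0,0,0,0,-0.5],[0,0,0,0,0,0,-0.3],[0,0,0,0,0,0,-0.3],[0,0,-0.02,0,0,0,-0.3],[0,0,-0.06,0,0,0,-0.3]]]'; python3 -m pendant '[[[0.01,0,-0.04,0,0,0,-0.3],[0.03,0,-0.09,0,0,0,-0.3],[0.05,0,-0.12,0,0,0,-0.3],[0.05,0,-0.12,0,0,0,-0.3],[0.05,0,-0.12,0,0,0,-0.3]]]'
python3 - <<'E'
from h import *
p=r.camera_params('wrist');im=r.capture('wrist');cv2.imwrite('pics/w4.png',im[...,::-1]);b=r.capture('side');a=r.capture('scene')
cv2.imwrite('pics/s4.png',b[...,::-1]);cv2.imwrite('pics/c4.png',a[...,::-1])
C=np.array([.4741,-.0148]);u=np.array([-.063,.998])
for n,q in(('wrist',p),('side',None),('scene',None)): print(n,[proj(n,[*(C+u*y),z],q).round(1).tolist() for y,z in((-.055,.072),(.035,.072),(.055,.031),(.074,.058),(-.055,.026))])
c=lambda im,x,y,w,h:cv2.resize(im[y:y+h,x:x+w,::-1],(400,600),interpolation=cv2.INTER_CUBIC)
cv2.imwrite('pics/z5.png',np.hstack([c(im,260,40,140,210),c(b,282,190,60,90)]))
print(r.get_state()['tcp_pos'],r.get_state()['time_s'])
E
```

```text
time_s: 7.0
tcp_pos: [0.4741, -0.0305, 0.2749]
eef_rot: [179.6, -0.1, -86.5]
contact_force: [1.3, 0.1, -0.3]
gripper_width: 0.0305
gripper_force: 0.0
time_s: 7.5
tcp_pos: [0.478, -0.0805, 0.3972]
eef_rot: [-179.9, 0.0, -86.6]
contact_force: [-0.1, 0.2, -0.8]
gripper_width: 0.0311
gripper_force: 0.0
wrist [[319.0, 198.2], [319.3, 274.2], [319.3, 271.7], [319.4, 296.8], [319.1, 188.0]]
side [[311.6, 236.5], [309.4, 213.4], [309.6, 219.5], [308.7, 208.0], [312.3, 248.9]]
scene [[362.4, 233.9], [333.0, 223.1], [326.2, 229.5], [320.5, 221.6], [360.9, 243.5]]
[ 0.47773243 -0.07994269  0.39538673] 7.65
```

View pics/z5.png

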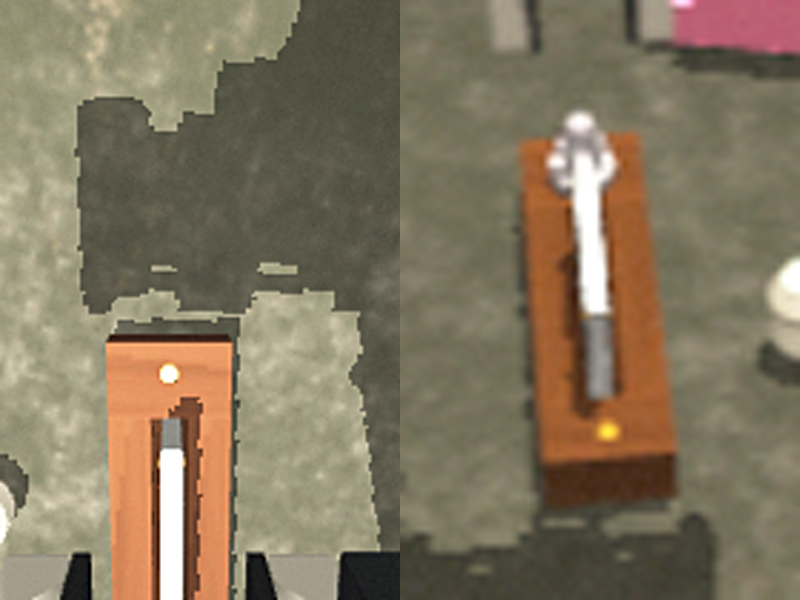

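Step 1 looks good: the tail top is at wrist (320,197) against a predicted (319,198), and the side view shows the plaque upright in the slot with its ear towards the stud. Next is the cap.

```bash
python3 -c "
from h import *
go(.467,-.254,.35,-86.4)"; python3 -m pendant '[[[0.04,0.0,0.01,0,0,0,0.4],[0.08,0,0.02,0,0,0,0.4],[0.12,0,0.03,0,0,0,0.4],[0.155,0,0.04,0,0,0,0.4],[0.174,0,0.045,0,0,0,0.4]]]'; python3 -m pendant '[[[0,0,0,0,0,0,0.4],[0,0,0,0,0,0,0.4],[0,0,0,0,0,0,0.4]]]'
python3 - <<'E'
from h import *
p=r.camera_params('wrist');im=r.capture('wrist');cv2.imwrite('pics/w6.png',im[...,::-1]);np.save('w6.npy',[p[k] for k in('fx','fy','cx','cy')]+list(p['R'].ravel())+list(p['t']))
print(proj('wrist',(.467,-.279,0),p))
E
```

```text
t 7.65 shift [0.1731 0.0213 0.0454] turn [ 0.13 -0.   -0.08]
time_s: 8.15
tcp_pos: [0.4885, -0.2555, 0.349]
eef_rot: [179.8, 0.0, -86.5]
contact_force: [0.0, 0.3, -0.2]
gripper_width: 0.0604
gripper_force: 0.0
time_s: 8.45
tcp_pos: [0.4889, -0.253, 0.3513]
eef_rot: [180.0, 0.0, -86.4]
contact_force: [0.6, 0.8, 0.0]
gripper_width: 0.0612
gripper_force: 0.0
[339.57872283 161.27480549]
```

View pics/w6.png

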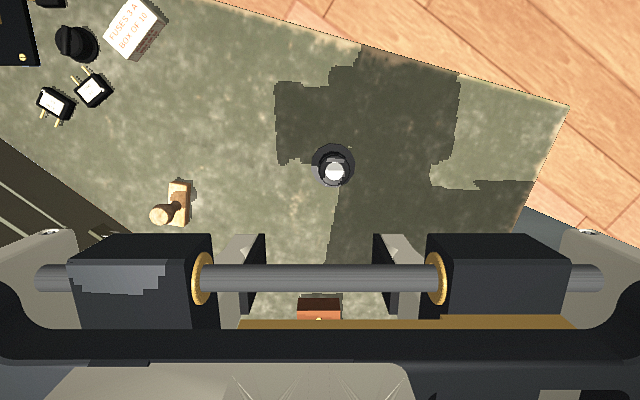

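The wrist view shows the cap in shadow at (333,165), with its bright top at about (335,170). The stamp is well clear at (172,203).

Run:
```python
from h import *
v=np.load('w6.npy');p=dict(fx=v[0],fy=v[1],cx=v[2],cy=v[3],R=v[4:13].reshape(3,3),t=v[13:])
im=cv2.imread('pics/w6.png');g=cv2.cvtColor(im,cv2.COLOR_BGR2GRAY);hsv=cv2.cvtColor(im,cv2.COLOR_BGR2HSV)
# greyish/blueish (cap) vs olive table: b - r
d=im[...,0].astype(int)-im[...,2]; m=((d>-3)).astype(np.uint8);m[:,:300]=0;m[:,370:]=0;m[:130]=0;m[200:]=0
n,l,s,c=cv2.connectedComponentsWithStats(m);i=1+s[1:,4].argmax();print(s[i],c[i])
x,y,w,h,_=s[i]; print('brim lateral',plane('wrist',(x,164),.005,p),plane('wrist',(x+w,164),.005,p)); print('brim far',plane('wrist',(333,y),.005,p))
b=((g>150)&(m>0)).astype(np.uint8);n,l,s,c=cv2.connectedComponentsWithStats(b);i=1+s[1:,4].argmax();print('top',s[i],c[i],plane('wrist',c[i],.036,p)); t=s[i];print(plane('wrist',(t[0],c[i][1]),.036,p),plane('wrist',(t[0]+t[2],c[i][1]),.036,p))
for cc in((.467,-.279),(.468,-.277)): print([proj('wrist',(cc[0]+.024*a,cc[1]+.024*bb,.005),p).round(1).tolist() for a,bb in((1,0),(-1,0),(0,1),(0,-1))],proj('wrist',(*cc,.036),p))
```

```text
[312 143  43  43 998] [334.08016032 161.91983968]
brim lateral [ 0.49733701 -0.27487431  0.005     ] [ 0.45027751 -0.27777273  0.005     ]
brim far [ 0.47604801 -0.29892838  0.005     ]
top [325 170  19  10 132] [333.75757576 174.27272727] [ 0.4746159  -0.27081121  0.036     ]
[ 0.48337101 -0.27027187  0.036     ] [ 0.46437658 -0.27144198  0.036     ]
[[318.0, 160.6], [361.7, 163.3], [338.1, 183.3], [341.7, 139.7]] [342.01467245 166.63638813]
[[317.0, 162.4], [360.6, 165.0], [337.1, 185.0], [340.6, 141.5]] [340.84775828 168.56407816]
```

```bash
python3 -c "
from h import *
go(.4738,-.275,.187,-86.4)"
```

```text
t 8.5 shift [0.0211 0.0164 0.1647] turn [ 0.01  0.01 -0.02]
```

```bash
python3 -m pendant '[[[0.021,0.0165,0.035,0,0,0,0.4],[0.021,0.0165,0.07,0,0,0,0.4],[0.021,0.0165,0.105,0,0,0,0.4],[0.021,0.0165,0.135,0,0,0,0.4],[0.021,0.0165,0.155,0,0,0,0.4]]]'; python3 -m pendant '[[[0,0,0,0,0,0,0.4],[0,0,0,0,0,0,0.4]]]';python3 -c "
from h import *
go(.4738,-.275,.187,-86.4)"
```

```text
time_s: 9.0
tcp_pos: [0.4732, -0.2747, 0.1951]
eef_rot: [179.9, 0.0, -86.4]
contact_force: [0.3, 0.1, -0.4]
gripper_width: 0.0612
gripper_force: 0.0
time_s: 9.2
tcp_pos: [0.4741, -0.2753, 0.1973]
eef_rot: [-180.0, -0.0, -86.4]
contact_force: [1.4, 0.1, 0.9]
gripper_width: 0.0611
gripper_force: 0.0
t 9.2 shift [-0.0003  0.0003  0.0103] turn [-0.   -0.02  0.  ]
```

```bash
python3 -m pendant '[[[0,0,0.005,0,0,0,0.4],[0,0,0.0105,0,0,0,0.4],[0,0,0.0105,0,0,0,-1],[0,0,0.0105,0,0,0,-1],[0,0,0.0105,0,0,0,-1]]]' 45; python3 -m pendant '[[[0,0,0,0,0,0,-1],[0,0,0,0,0,0,-1],[0,0,0,0,0,0,-1]]]'
```

```text
time_s: 9.7
tcp_pos: [0.4737, -0.2759, 0.1864]
eef_rot: [-180.0, -0.0, -86.5]
contact_force: [0.4, -0.3, 0.0]
gripper_width: 0.0427
gripper_force: 0.0
time_s: 10.0
tcp_pos: [0.4737, -0.2759, 0.1864]
eef_rot: [-180.0, -0.0, -86.5]
contact_force: [-0.1, -0.7, 2.3]
gripper_width: 0.0315
gripper_force: 45.0
```

Cap gripped, 31.5 mm across flats. Lift, and go to a spot beyond the stud so the wrist camera sees the stud and the cap's brim together.

```bash
python3 -m pendant '[[[0,0,-0.03,0,0,0,-1],[0,0,-0.07,0,0,0,-1],[0,0,-0.105,0,0,0,-1],[-0.02,0,-0.12,0,0,0,-1],[-0.06,0,-0.125,0,0,0,-1]]]';python3 -c "
from h import *
go(.4665,.108,.311,-86.4)"
```

```text
time_s: 10.5
tcp_pos: [0.4706, -0.2166, 0.3133]
eef_rot: [-179.8, -0.1, -86.6]
contact_force: [1.4, 0.2, -0.4]
gripper_width: 0.0316
gripper_force: 45.0
t 10.5 shift [-0.3243 -0.015   0.002 ] turn [-0.21 -0.06 -0.23]
```

```bash
python3 -m pendant '[[[-0.043,-0.002,0,0,0,0,-1],[-0.086,-0.004,0,0,0,0,-1],[-0.129,-0.006,0,0,0,0,-1],[-0.172,-0.008,0,0,0,0,-1],[-0.215,-0.010,0,0,0,0,-1]]]'; python3 -m pendant '[[[-0.035,-0.002,0,0,0,0,-1],[-0.07,-0.004,0,0,0,0,-1],[-0.1,-0.005,0,0,0,0,-1],[-0.109,-0.005,0,0,0,0,-1],[-0.109,-0.005,0,0,0,0,-1]]]';python3 -m pendant '[[[0,0,0,0,0,0,-1],[0,0,0,0,0,0,-1],[0,0,0,0,0,0,-1]]]'
python3 - <<'E'
from h import *
p=r.camera_params('wrist');im=r.capture('wrist');cv2.imwrite('pics/w7.png',im[...,::-1]);np.save('w7.npy',[p[k] for k in('fx','fy','cx','cy')]+list(p['R'].ravel())+list(p['t']))
s=r.get_state();np.save('s7.npy',[*s['tcp_pos'],*s['eef_rot']])
print(s['tcp_pos'],proj('wrist',(.4697,.0583,.058),p))
b=tip(s)+[0,0,-.0083];print('brim far edge exp',proj('wrist',b+[0,-.024,.0],p),proj('wrist',b+[0,-.024,.005],p))
cv2.imwrite('pics/z7.png',cv2.resize(im[40:240,200:440,::-1],(720,600),interpolation=cv2.INTER_NEAREST))
E
```

```text
time_s: 11.0
tcp_pos: [0.4662, 0.0009, 0.3113]
eef_rot: [-180.0, 0.0, -86.5]
contact_force: [1.8, 0.3, 0.6]
gripper_width: 0.0317
gripper_force: 45.0
time_s: 11.5
tcp_pos: [0.4649, 0.1094, 0.3111]
eef_rot: [180.0, -0.0, -86.4]
contact_force: [0.4, -0.5, -0.6]
gripper_width: 0.0317
gripper_force: 45.0
time_s: 11.8
tcp_pos: [0.465, 0.1075, 0.3112]
eef_rot: [180.0, -0.0, -86.6]
contact_force: [0.5, -0.6, -0.1]
gripper_width: 0.0316
gripper_force: 45.0
[0.46504083 0.10758035 0.31117822] [316.3084588  148.15885544]
brim far edge exp [320.90609548 204.78906285] [320.96418479 207.34607753]
```

View pics/z7.png

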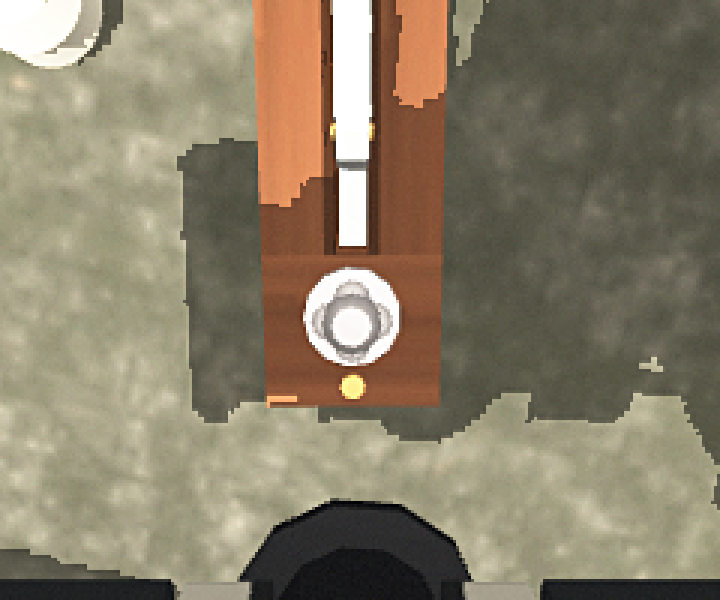

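The crop shows the plaque seated with its ear next to the boss. The stud tip is at about px (317,149), the boss at (317.3,145.3), and the held cap's brim edge at row 207, centred near column 319. I'll measure these relative to each other.

Run:
```python
from h import *
v=np.load('w7.npy');p=dict(fx=v[0],fy=v[1],cx=v[2],cy=v[3],R=v[4:13].reshape(3,3),t=v[13:]);s=np.load('s7.npy')
im=cv2.imread('pics/w7.png');g=cv2.cvtColor(im,cv2.COLOR_BGR2GRAY);hsv=cv2.cvtColor(im,cv2.COLOR_BGR2HSV)
m=((hsv[...,1]<45)&(g>90)).astype(np.uint8);m[:127]=0;m[165:]=0;m[:,:295]=0;m[:,340:]=0
n,l,st,c=cv2.connectedComponentsWithStats(m);i=1+st[1:,4].argmax();print(st[i]);
cn=max(cv2.findContours((l==i).astype(np.uint8),cv2.RETR_EXTERNAL,cv2.CHAIN_APPROX_NONE)[0],key=len);e=cv2.fitEllipse(cn);print('boss',e,plane('wrist',e[0],.034,p))
b=(g[143:156,308:327]>225);q=np.argwhere(b).mean(0)+[143,308];print('stud tip',q[::-1],plane('wrist',q[::-1],.058,p))
A=Ro.from_euler('xyz',s[3:],degrees=True)
k=((g<70)).astype(np.uint8);k[:200]=0;k[233:]=0;k[:,:270]=0;k[:,370:]=0
n,l,st,c=cv2.connectedComponentsWithStats(k);i=1+st[1:,4].argmax()
zb=s[2]-.1864
for y in range(206,232,2):
    cc=np.where(l[y]==i)[0]
    if len(cc): print(y,cc.min(),cc.max(),[A.inv().apply(plane('wrist',(x,y),zb+.005,p)-s[:3])[:2].round(4).tolist() for x in(cc.min(),cc.mean()+.5,cc.max()+1)])
```

```text
[301 129  32  33 812]
boss ((316.8829040527344, 145.10385131835938), (30.941532135009766, 31.64109992980957), 0.3597203195095062) [0.46941479 0.05822427 0.034     ]
stud tip [316.87857143 148.87142857] [0.4692295  0.05881783 0.058     ]
208 307 333 [[0.0235, -0.0064], [0.0235, 0.0012], [0.0235, 0.0088]]
210 303 336 [[0.0224, -0.0087], [0.0224, 0.0009], [0.0224, 0.0105]]
212 299 339 [[0.0212, -0.011], [0.0212, 0.0006], [0.0212, 0.0122]]
214 294 342 [[0.02, -0.0139], [0.02, 0.0], [0.02, 0.0139]]
216 291 345 [[0.0188, -0.0156], [0.0188, 0.0], [0.0188, 0.0157]]
218 290 348 [[0.0176, -0.0162], [0.0176, 0.0006], [0.0176, 0.0174]]
220 288 351 [[0.0164, -0.0174], [0.0164, 0.0009], [0.0164, 0.0192]]
222 287 351 [[0.0152, -0.018], [0.0152, 0.0006], [0.0151, 0.0192]]
224 285 352 [[0.0139, -0.0191], [0.0139, 0.0003], [0.0139, 0.0198]]
226 284 353 [[0.0127, -0.0198], [0.0127, 0.0003], [0.0127, 0.0204]]
228 283 354 [[0.0115, -0.0204], [0.0115, 0.0003], [0.0115, 0.021]]
230 281 355 [[0.0103, -0.0216], [0.0103, 0.0], [0.0103, 0.0216]]
```

Cap is centred in the tool to within 0.5 mm, and the stud axis is at (0.4693, 0.0585). Now to go above it.

```bash
python3 -c "
from h import *
go(.4693,.0585,.255,-86.4)"; python3 -m pendant '[[[0.025,-0.001,0,0,0,0,-1],[0.0492,-0.001,0.01,0,0,0,-1],[0.0492,-0.001,0.035,0,0,0,-1],[0.0492,-0.001,0.055,0,0,0,-1],[0.0492,-0.001,0.055,0,0,0,-1]]]';python3 -m pendant '[[[0,0,0,0,0,0,-1],[0,0,0,0,0,0,-1],[0,0,0,0,0,0,-1]]]'; python3 -c "
from h import *
go(.4693,.0585,.235,-86.4)"
```

```text
t 11.85 shift [ 0.0492 -0.0013  0.0562] turn [ 0.   -0.   -0.16]
time_s: 12.35
tcp_pos: [0.4681, 0.0581, 0.2541]
eef_rot: [179.8, -0.1, -86.6]
contact_force: [0.8, -0.3, -0.3]
gripper_width: 0.0314
gripper_force: 45.0
time_s: 12.65
tcp_pos: [0.4694, 0.0596, 0.2572]
eef_rot: [-179.9, 0.0, -86.5]
contact_force: [0.3, -0.2, -0.4]
gripper_width: 0.0315
gripper_force: 45.0
t 12.65 shift [0.0011 0.0002 0.0222] turn [-0.1   0.04 -0.07]
```

```bash
python3 -m pendant '[[[0.001,0,0.005,0,0,0,-1],[0.001,0,0.01,0,0,0,-1],[0.001,0,0.014,0,0,0,-1],[0.001,0,0.018,0,0,0,-1],[0.001,0,0.02,0,0,0,-1]]]';python3 -m pendant '[[[0,0,0,0,0,0,-1],[0,0,0,0,0,0,-1]]]'
```

```text
time_s: 13.15
tcp_pos: [0.469, 0.0583, 0.2356]
eef_rot: [180.0, -0.0, -86.5]
contact_force: [0.6, -0.8, -1.6]
gripper_width: 0.0317
gripper_force: 45.0
time_s: 13.35
tcp_pos: [0.4691, 0.0583, 0.2361]
eef_rot: [180.0, -0.0, -86.5]
contact_force: [0.2, -0.7, -0.3]
gripper_width: 0.0316
gripper_force: 45.0
```

The bore has slid over the stud without side force. Now to press.

```bash
python3 -m pendant '[[[0,0,0.002,0,0,0,-1],[0,0,0.004,0,0,0,-1],[0,0,0.005,0,0,0,-1]]]';python3 -m pendant '[[[0,0,0.0015,0,0,0,-1],[0,0,0.003,0,0,0,-1],[0,0,0.004,0,0,0,-1]]]';python3 -m pendant '[[[0,0,0.0015,0,0,0,-1],[0,0,0.003,0,0,0,-1],[0,0,0.004,0,0,0,-1]]]'
```

```text
time_s: 13.65
tcp_pos: [0.4696, 0.0583, 0.2321]
eef_rot: [-179.9, -0.0, -86.4]
contact_force: [-1.6, -2.1, 12.7]
gripper_width: 0.0316
gripper_force: 45.0
time_s: 13.95
tcp_pos: [0.4692, 0.0582, 0.2274]
eef_rot: [-180.0, -0.0, -86.5]
contact_force: [0.2, -2.7, 3.3]
gripper_width: 0.0316
gripper_force: 45.0
time_s: 14.25
tcp_pos: [0.4689, 0.0582, 0.2225]
eef_rot: [180.0, -0.0, -86.5]
contact_force: [2.8, -3.0, -6.1]
gripper_width: 0.0315
gripper_force: 45.0
```

The push peaked at 13 N and then fell, and the balls are now pulling the cap down: it has clicked. I'll push on gently to the hard stop.

```bash
python3 -m pendant '[[[0,0,0.001,0,0,0,-1],[0,0,0.0015,0,0,0,-1],[0,0,0.0015,0,0,0,-1]]]';python3 -m pendant '[[[0,0,0.0005,0,0,0,-1],[0,0,0.001,0,0,0,-1],[0,0,0.001,0,0,0,-1]]]'
```

```text
time_s: 14.55
tcp_pos: [0.4689, 0.0583, 0.2215]
eef_rot: [180.0, -0.0, -86.5]
contact_force: [0.4, -2.9, -2.8]
gripper_width: 0.0316
gripper_force: 45.0
time_s: 14.85
tcp_pos: [0.4691, 0.0584, 0.2208]
eef_rot: [-180.0, 0.0, -86.5]
contact_force: [0.3, -2.5, 0.0]
gripper_width: 0.0317
gripper_force: 45.0
```

```bash
python3 -m pendant '[[[0,0,0.0005,0,0,0,-1],[0,0,0.0005,0,0,0,-1],[0,0,0.0005,0,0,0,-1]]]';python3 -m pendant '[[[0,0,0.0005,0,0,0,-1],[0,0,0.0005,0,0,0,-1],[0,0,0.0005,0,0,0,-1]]]'
```

```text
time_s: 15.15
tcp_pos: [0.4692, 0.0584, 0.2203]
eef_rot: [-180.0, 0.0, -86.5]
contact_force: [0.9, -2.5, 2.2]
gripper_width: 0.0315
gripper_force: 45.0
time_s: 15.45
tcp_pos: [0.4692, 0.0584, 0.2203]
eef_rot: [-180.0, 0.0, -86.5]
contact_force: [-1.9, -1.9, 10.2]
gripper_width: 0.0316
gripper_force: 45.0
```

It stopped hard at z = 0.2203 (expected 0.2204) with 10 N. I'll hold and check that it's steady.

```bash
for i in 1 2; do python3 -m pendant '[[[0,0,0,0,0,0,-1],[0,0,0,0,0,0,-1],[0,0,0,0,0,0,-1],[0,0,0,0,0,0,-1]]]' | sed -n '1,2p;4p;6p'; done
python3 - <<'E'
from h import *
b=r.capture('side');a=r.capture('scene')
c=lambda im,x,y:cv2.resize(im[y:y+75,x:x+50,::-1],(400,600),interpolation=cv2.INTER_CUBIC)
cv2.imwrite('pics/z8.png',np.hstack([c(b,285,195),c(a,305,195)]))
print(r.get_state()['contact_force'],proj('side',(.4693,.0585,.034)),proj('scene',(.4693,.0585,.034)))
E
```

```text
time_s: 15.85
tcp_pos: [0.4692, 0.0584, 0.2203]
contact_force: [-2.3, -1.2, 10.2]
gripper_force: 45.0
time_s: 16.25
tcp_pos: [0.4692, 0.0584, 0.2203]
contact_force: [-2.4, -1.3, 10.4]
gripper_force: 45.0
[-3.03350303 -1.85479118 10.45932657] [309.05446057 214.43349996] [320.45936396 226.77035327]
```

View pics/z8.png

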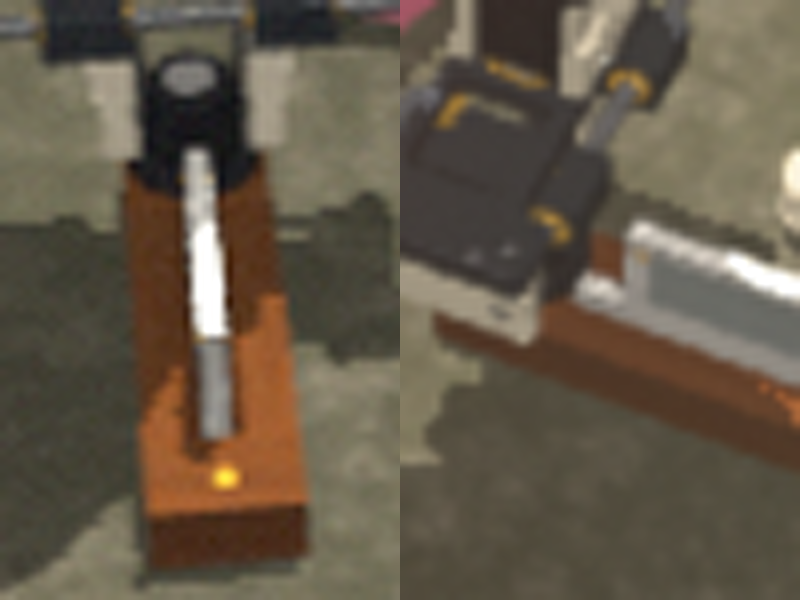

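The cap sits on the boss, level, with its brim over the ear. The plaque is standing in the slot, and the push is steady at about 10 N, so I'm handing it in.

```bash
python3 -c "
from plant import r
print(r.close_job())"
```

```text
the job is handed in; nothing more can be done
None
```

The eared plaque stands released in the rail slot with its ear towards the stud, the cap is clicked fully home over it, and I handed the job in with the gripper holding the cap at about 10 N; the hand-in returned no verdict.

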